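# Pry up the oak beam end and shim it

## Task

Raise the free end of the heavy oak beam with the pry bar and pack it up with the thin stepped shim: set the bar over the fulcrum with its tip under the beam end and let go of it, take it again by its wooden handle, lever the beam up smoothly and hook the handle under the catch so that it stays up hands-free. Slide the thin shim squarely onto the middle of the bedplate under the beam until its step is against the beam, then take the bar from under the catch and let the beam down gently onto the shim, without letting it drop. Let go of the bar at the end, clear of the catch, and leave the thick shim, jar and round offcut alone.

Things in the scene. Friction and masses are not known exactly. Their poses are not given: they have to be found in the camera images.
- stand: Fixtures screwed to the bench as one rigid set (bedplate, hinge bracket, fulcrum, catch); place and yaw vary. Origin on the bench below the middle of the beam's free end face; y runs along the beam to the hinge, x across it away from the robot, z up. Beam: x -45 to +45 mm, from y = 0; at rest underside 26, top 86 mm above the bench; hinge pin at y = 450 mm, height 56 mm.
- bedplate_mid (a point): Where the shim's step belongs: top of the dark steel bedplate, on its middle line, below the beam's near long face (stand x -45, y 85 mm, 26 mm above the bench). The bedplate spans stand y 50 to 120 and x -125 to +50 mm, so 80 mm stick out in front of the beam as an apron. Axes as the stand's.
- fulcrum: Wood block 110 (x) x 50 (y) mm with a round steel rod (24 mm diameter) on top along the stand's x; fixed to the stand. Origin on the bench under the rod, at stand x = 0, y = -70 mm. The top of the rod is 36 mm above the bench.
- catch: Fixed dark steel inverted-L. Origin on the bench at stand x 0, y -320 mm, axes as the stand's. Level arm: x +15 to +95, y -11 to +11 mm, underside 36, top 50 mm above the bench; its post: x +75 to +95. The bar's handle comes down at x below 15 and is swept to +x under the arm, passing with 10 mm spare when the bar slopes 0.10 rad down to the handle. Hooked, it slopes 0.05 rad.
- beam: Heavy dark oak beam, 90 x 490 x 60 mm, about 3.4 kg (some 15 N at its free end), with a steel strap; pinned to the bracket at its far end, it can only tip up about that pin. Origin in the middle of the lower edge of its free end face; axes as the stand's when at rest on the bedplate.
- beam_end (a point): Middle of the lower edge of the beam's free end face (stand x 0, y 0). Height above the bench: 26 mm at rest, 47 to 50 mm with the bar hooked under the catch, 38 to 40 mm lying on the thin shim.
- pry_bar: Loose steel bar 380 mm long, 0.42 kg, flat underside, on two wooden rests 25 mm high (22 mm wide, at bar x +-120; 4 mm high strip between). Origin: underside, mid length; x to the tip, z out of its top. Wooden handle x -190 to -60, 26 wide, 14 thick; steel shaft to +130, 24 wide, 12 thick; flat tip to +190, 30 wide, 6 thick. Centre of mass near x = -20 mm.
- bar_tip (a point): End of the bar's tip, on its underside (bar x = +190 mm). Put 30 mm under the beam (rod at bar x = +90), it enters freely if slid in lengthwise over the rod, the bar sloping 0.26 to 0.35 rad up to the handle. Let go there, the handle-heavy bar stays: tip against the beam, slope about 0.23 rad.
- bar_handle (a point): Point of the wooden handle to take for levering, at half thickness (bar x = -100 mm), clear of the catch, which takes the handle's last 60 mm.
- thin_shim: Loose pale wood stepped shim, THIN tongue. Origin: underside at the step, mid width; x along the tongue. Tongue x 0 to +70, 40 wide, 10 mm thick; grip block x -70 to 0, 36 wide, 34 mm high; 0.11 kg. Flat on the bench in one of two places. Take it near x = -50, across the 36 mm, to keep the gripper clear of the beam. It goes in with the tongue along the stand's +x.
- thick_shim: Like the thin shim, but its tongue is 24 mm thick: too thick; leave it. Lies in the other of the two places.
- round_offcut: Round pale wood offcut, 80 mm diameter, 25 mm high, lying on the bench. Bystander.
- glue_jar: Jar, 64 mm diameter, 90 mm high. Bystander.
Not all that is in view belongs to the job. What is shaped like the thin_shim but black or red is not meant.

How it is judged:
By the outcome, as a careful person would: the job done as asked, in the order asked, and still so for the second after the job is handed in, with the robot touching nothing.
It also fails if it takes over 67 s, if anything falls off the work surface, if the arm or the gripper's body presses on something with over 40 N, if the wrist force passes 120 N, or if a joint passes its speed limit or range.

## Robot

A 6-joint arm with a two-finger parallel gripper is mounted at the origin on the work surface. World frame = base frame: x ahead of the robot, y to its left, z up, the work surface at z = 0. Lengths are in mm, angles in rad, forces in N, time in s.
With the tool pointing down it reaches from about 375 to 925 mm from the base axis. Payload 5.7 kg.
Tool frame: the origin (TCP) lies at the very end of the fingers, on their centre line; the grasp point (between the pads) lies 19 mm behind it (bot.grip_point_offset is the distance from the TCP to the grasp point, in mm); z points along the fingers, y is the line along which they close (so a half turn about z gives the same grasp; the last joint's range is limited). The gripper opens to 85 mm and grips with 20 to 120 N. Pads are 22 mm wide; open, the fingers measure 114 mm over their backs; the gripper's body (76 mm by 85 mm) begins 54 mm behind the grasp point. The pads swing forward as they close: fully open they stand 13 mm farther back than shut.
Start: joints at [1.03, 0.359, 1.51, -0, 1.272, -0.115], TCP at [247.819, 546.396, 231.267] pointing down, gripper open.
Joint ranges: [-2.97, 2.97], [-1.01, 2.36], [0.21, 2.38], [-0.96, 4.11], [0.2, 2.71], [-2.98, 2.98]. Speed limits (rad/s): [2.39, 2.39, 3.14, 3.14, 3.14, 3.14].

## Interface

Orientations are given as [roll, pitch, yaw] about the fixed x, y, z axes, in that order (R = Rz(yaw) Ry(pitch) Rx(roll)).
In Python, from bench import bot, read_state, eyes, ticket gives the robot as it stands. Calls block until the motion is done:
- bot.goto(position, orientation): joint-space move of the TCP to a pose.
- bot.move_linear(position, frame=None, feed=150): straight line of the TCP; frame=None keeps the orientation; feed is the mean speed in mm/s.
- bot.movej(angles): joint-space move.
- bot.gripper_to(opening, effort=None): finger opening in mm; effort is the grip in N (None keeps the last); returns when the fingers have stopped.
- bot.sleep(seconds).
- bot.ik(position, orientation): joint angles nearest the present ones, or None.
- read_state(): the state.
- eyes.capture(name): name is "scene" or "side" or "wrist"; returns (picture, depth): 480x640x3 uint8, red, green, blue; 480x640 float32, mm along the optical axis (not along the pixel's ray), 0 where there is no reading.
- eyes.calibration(name): a dict with "camera_matrix" (3x3 intrinsics, pixels), "extrinsics" (4x4, takes a point from world to camera coordinates). Camera axes: x right, y down, z forward; pixel columns grow to the right and rows downward; lengths in mm; the calibration is good to about 2 mm. A picture is of the moment at which its call begins: read the wrist's pose just before it. calibration takes no time and is no camera call; for the wrist camera it gives the pose at the moment of the call.
A pose or a line that the arm cannot do raises bot.PlanningError and nothing moves.
- ticket.hand_in(): hands the job in; it is judged then, once.
The state is a dict: "t": time; "joint_positions": joint angles; "qvel": joint speeds; "joint_efforts": joint torques, N m; "tcp_pos": TCP position; "orientation": TCP orientation; "ft_force": force on the tool from outside, world axes, zero at the start; "moment": the same for the moment, N m; "width": finger opening in mm; "grasp_force": force on a finger pad.
Only numpy, scipy, OpenCV 4.12 (cv2) and the standard library are available. Lean on these libraries where they do the work, as an engineer would, in place of code of your own. Each camera call takes 0.05 s, during which the arm holds its last target. There are 200 camera calls.

## Working session

There is one attempt and no reset: what is moved stays moved. The work goes in short steps, each a Python script; the robot and the scene stay as the last script left them, time stands still between calls to the robot, and variables do not carry over. Pictures are saved under pics/ and viewed, at most 12 in all, crops included, and the job is handed in when it is done.

```bash
ls; mkdir -p pics; python3 - <<'E'
from bench import bot, read_state, eyes
import cv2,numpy as np
for n in ("scene","side"):
    p,d=eyes.capture(n); np.savez(f"{n}.npz",p=p,d=d,K=eyes.calibration(n)["camera_matrix"],E=eyes.calibration(n)["extrinsics"])
    cv2.imwrite(f"pics/{n}0.png",p[:,:,::-1])
    E=eyes.calibration(n)["extrinsics"]; R=E[:3,:3]; print(n,-R.T@E[:3,3],R[2])
s=read_state();print(s)
E
```

```text
pics
scene [990.32885361 530.39382568 950.09363203] [-0.41250866 -0.42795605 -0.80417052]
side [ 415.76578405 -968.13412184  985.22619045] [ 0.09513147  0.73127873 -0.67541204]
{'t': 0.1, 'joint_positions': array([ 1.02989567e+00,  3.59436451e-01,  1.51135964e+00,  1.96852583e-05,
        1.27248435e+00, -1.15097912e-01]), 'qvel': array([-1.10729077e-03, -3.06535629e-04, -3.07994840e-03,  1.12127222e-03,
       -9.15323441e-05,  1.40811046e-03]), 'joint_efforts': array([-3.67773819e-04, -5.28650808e+01, -2.79348385e+01, -4.42864184e-04,
        5.11685153e-03, -5.06205356e-05]), 'tcp_pos': array([247.50617811, 545.8846188 , 230.52207932]), 'orientation': array([-3.13991819e+00, -2.12514115e-04,  2.71578393e+00]), 'ft_force': array([-0.03903366, -0.23935668, -0.1619105 ]), 'moment': array([ 0.00389636, -0.01521992, -0.00535443]), 'grasp_force': 0.0, 'width': 85.78937225569858}
```

View pics/scene0.png

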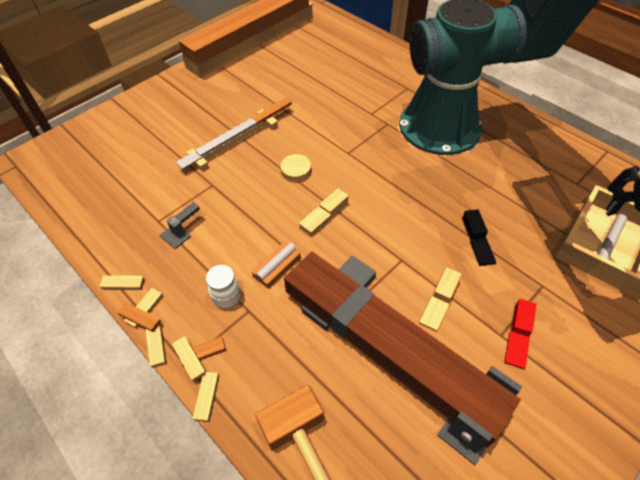

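View pics/side0.png

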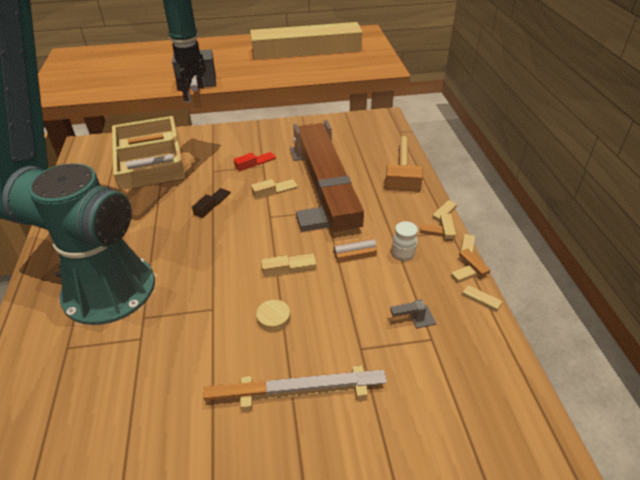

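The scene view shows the bar on its rests (180-290, 105-165), the beam (285-515, 255-440), the fulcrum (277,262), the catch (182,225), and shims at (324,211) and (441,298). In the side view the bar is at (205-385, 385), the shims at (289,265) and (274,187), and the catch at (412,312). Next I measure these using depth.

```bash
cat > meas.py <<'E'
import numpy as np,cv2
def cloud(f):
    z=np.load(f); p,d,K,E=z['p'],z['d'].astype(float),z['K'],z['E']
    v,u=np.mgrid[:480,:640]
    c=np.stack([(u-K[0,2])/K[0,0]*d,(v-K[1,2])/K[1,1]*d,d],-1)
    w=(c-E[:3,3])@E[:3,:3]; w[d<=0]=np.nan
    return p,w
def rect(w,roi,zr,mask=None):
    x0,y0,x1,y1=roi; q=w[y0:y1,x0:x1]
    m=(q[...,2]>zr[0])&(q[...,2]<zr[1])
    if mask is not None: m&=mask[y0:y1,x0:x1]
    m=m.astype(np.uint8); n,l,s,_=cv2.connectedComponentsWithStats(m)
    if n<2: return None
    k=1+np.argmax(s[1:,4]); P=q[l==k]
    (c,wh,a)=cv2.minAreaRect(P[:,:2].astype(np.float32))
    b=cv2.boxPoints((c,wh,a)); e=b[1]-b[0]; f=b[2]-b[1]
    L=e if np.hypot(*e)>np.hypot(*f) else f
    return np.round(c,1),np.round(sorted(wh),1),round(float(np.arctan2(L[1],L[0])),4),len(P),np.round(np.median(P[:,2]),1),np.round(P[:,2].std(),1)
E
python3 - <<'E'
from meas import *
R={"scene":dict(bench=(350,130,400,160,-20,20),beam=(270,240,530,440,72,100),rod=(245,235,305,290,27,45),catch=(155,195,210,250,42,58),bar=(170,90,300,175,28,48),shimA=(295,185,352,237,3,45),shimAb=(295,185,352,237,27,45),shimB=(415,262,465,332,3,45),shimBb=(415,262,465,332,27,45),jar=(200,260,245,310,50,100),off=(275,150,315,185,12,40),apron=(330,255,380,300,17,34)),
"side":dict(bench=(300,320,350,350,-20,20),beam=(290,115,365,235,72,100),rod=(330,235,380,262,27,45),catch=(385,295,440,330,42,58),bar=(195,365,392,410,28,48),shimA=(255,250,322,278,3,45),shimAb=(255,250,322,278,27,45),shimB=(245,175,302,198,3,45),shimBb=(245,175,302,198,27,45),jar=(385,215,425,262,50,100),off=(250,298,295,332,12,40),apron=(290,205,335,232,17,34))}
for n,r in R.items():
    p,w=cloud(n+".npz")
    for k,v in r.items(): print(n,k,rect(w,v[:4],v[4:]))
E
```

```text
scene bench (array([186.1, -82.2]), array([125.4, 140.3]), -0.8194, 1491, np.float64(0.3), np.float64(2.0))
scene beam (array([625. , 336.9]), array([120.3, 490.8]), -1.4839, 12532, np.float64(85.9), np.float64(3.3))
scene rod (array([647.9,  24.7]), array([ 24. , 112.4]), 0.0785, 432, np.float64(34.4), np.float64(2.8))
scene catch (array([ 723.5, -218. ]), array([32.1, 80.9]), 0.0145, 338, np.float64(49.6), np.float64(2.5))
scene bar (array([ 440.9, -378.1]), array([ 49.5, 380.3]), -0.0525, 1151, np.float64(36.6), np.float64(3.8))
scene shimA (array([451.7, -12.6]), array([ 57.8, 173.1]), 0.093, 1019, np.float64(24.6), np.float64(8.7))
scene shimAb (array([431.6,  -5.8]), array([37.4, 71.8]), 0.0589, 358, np.float64(33.5), np.float64(2.3))
scene shimB (array([448.8, 339.6]), array([ 42.7, 162.7]), 0.2994, 1165, np.float64(12.6), np.float64(11.8))
scene shimBb (array([425.7, 334.3]), array([35.8, 72.1]), 0.279, 488, np.float64(33.9), np.float64(1.8))
scene jar (array([780.3,   5.7]), array([59.4, 60.2]), 0.2833, 840, np.float64(88.4), np.float64(13.1))
scene off (array([ 412.2, -166.
[... 748 characters left out ...]
array([ 70.2, 139.9]), 0.0199, 886, np.float64(23.3), np.float64(8.6))
side shimAb (array([430.5,  -8.4]), array([41.2, 69.3]), 0.0904, 296, np.float64(32.6), np.float64(2.1))
side shimB (array([460.3, 341.7]), array([ 46.6, 146.8]), 0.2962, 526, np.float64(15.1), np.float64(11.3))
side shimBb (array([424.7, 331.3]), array([41.4, 71.6]), 0.2614, 186, np.float64(32.7), np.float64(2.4))
side jar (array([777.3,  -1.1]), array([61.7, 62.6]), 0.9324, 521, np.float64(84.7), np.float64(13.3))
side off (array([ 411.2, -167.8]), array([78.7, 80.2]), -1.4518, 783, np.float64(23.9), np.float64(3.1))
side apron (array([553. , 162.4]), array([83.4, 94.9]), -1.5172, 509, np.float64(24.6), np.float64(2.7))
```

```bash
cat > h.py <<'E'
from bench import bot, read_state, eyes, ticket
import numpy as np, cv2
from scipy.spatial.transform import Rotation as Ro
def rpy(M): return list(Ro.from_matrix(M).as_euler('xyz'))
def down(phi): return [np.pi,0,phi]
def snap(name,tag):
    c=eyes.calibration(name); p,d=eyes.capture(name)
    np.savez(tag+".npz",p=p,d=d,K=c["camera_matrix"],E=c["extrinsics"]); cv2.imwrite(f"pics/{tag}.png",p[:,:,::-1])
E
python3 - <<'E'
from h import *
E=eyes.calibration("wrist")["extrinsics"];R=E[:3,:3]
s=read_state(); T=Ro.from_euler('xyz',s["orientation"]).as_matrix()
print("cam in tool",T.T@(-R.T@E[:3,3]-s["tcp_pos"]),"\n",T.T@R.T, eyes.calibration("wrist")["camera_matrix"][0,0])
for pos,phi in [((640,0,420),1.66),((640,-60,380),1.66),((421,-374,200),-.045)]:
    print(pos,bot.ik(pos,down(phi)))
E
```

```text
cam in tool [  79.85297402    0.24188151 -142.37095271] 
 [[-7.41998037e-04 -9.50499564e-01 -3.10725004e-01]
 [ 9.99999658e-01 -8.19114178e-04  1.17692126e-04]
 [-3.66385571e-04 -3.10724811e-01  9.50499846e-01]] 330.8966132147574
(640, 0, 420) [-0.1078653   0.3190385   1.11954984  0.          1.70300432 -0.19706897]
(640, -60, 380) [-0.20086934  0.33441533  1.18788055  0.          1.61929678 -0.29007301]
(421, -374, 200) [-8.49006284e-01  3.36843388e-01  1.62935844e+00 -4.44089210e-16
  1.17539082e+00  7.66790042e-01]
```

```bash
python3 - <<'E'
from h import *
t=read_state()["t"]
bot.goto([640,10,300],down(1.66)); snap("wrist","w_stand")
bot.goto([425,-374,200],down(-.045)); snap("wrist","w_bar")
print(t,read_state()["t"],read_state()["tcp_pos"])
E
python3 -c "
import cv2,numpy as np
a=cv2.imread('pics/w_stand.png');b=cv2.imread('pics/w_bar.png')
cv2.imwrite('pics/c1.png',cv2.resize(np.hstack([a,b]),(800,300)))"
```

```text
0.1 4.2333 [ 425.88909145 -373.50364888  200.29510265]
```

View pics/c1.png

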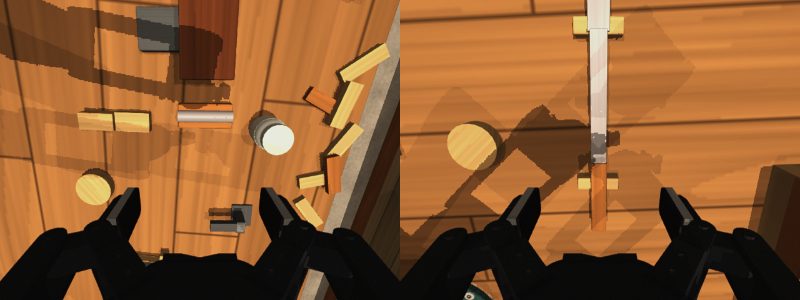

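The left half shows the beam end at full-image pixels (288-381, 0-128), the fulcrum rod near (328,187) and the catch near (370,345). The right half shows the bar running vertically at columns 296-333, with the wood/steel joint at row 262 and the handle end at row 370.

```bash
python3 - <<'E'
from meas import *
p,w=cloud("w_stand.npz")
for k,v in dict(beam=(285,0,385,135,78,95),rod=(270,155,385,215,29,42),catch=(320,315,410,380,43,57),apron=(210,5,300,90,19,33)).items(): print(k,rect(w,v[:4],v[4:]))
# beam near edge line (left) and end edge, on top plane
q=w[0:135,270:390]; m=(q[...,2]>78)&(q[...,2]<95)
L=np.array([q[r,np.where(m[r])[0][0]][:2] for r in range(5,115) if m[r].any()]);
Rr=np.array([q[r,np.where(m[r])[0][-1]][:2] for r in range(5,115) if m[r].any()])
for P in (L,Rr):
    vx,vy,x,y=cv2.fitLine(P.astype(np.float32),cv2.DIST_HUBER,0,.01,.01).ravel(); print("beam edge",x,y,np.arctan2(-vx*np.sign(vy),abs(vy)))
p,w=cloud("w_bar.npz")
print("bar",rect(w,(280,0,350,400),(31,44)))
hsv=cv2.cvtColor(p,cv2.COLOR_RGB2HSV)
wood=hsv[...,1]>90
print("steel",rect(w,(280,0,350,400),(31,44),~wood)); print("wood",rect(w,(280,150,350,400),(31,46),wood))
E
```

```text
beam (array([639.6, 150. ]), array([ 90.3, 111.7]), -1.4907, 11786, np.float64(85.7), np.float64(0.8))
rod (array([649.6,  24.9]), array([ 22.3, 110.2]), 0.0697, 1509, np.float64(34.3), np.float64(2.0))
catch (array([ 724.3, -221.1]), array([30.7, 80.3]), 0.1462, 943, np.float64(49.4), np.float64(1.7))
apron (array([549.8, 172.1]), array([70.5, 74.5]), 0.0801, 4714, np.float64(25.8), np.float64(1.0))
beam edge 594.2155 159.16177 0.08015473
beam edge 684.23816 146.46776 0.079073146
bar (array([ 419.9, -371.5]), array([ 28.1, 336.8]), -0.0407, 8542, np.float64(37.2), np.float64(1.4))
steel (array([ 485., -375.]), array([ 28. , 206.6]), -0.0309, 5817, np.float64(36.7), np.float64(1.1))
wood (array([ 316.9, -366.4]), array([ 26. , 130.5]), -0.0442, 2678, np.float64(38.7), np.float64(0.8))
```

```bash
cat >> h.py <<'E'
SO=np.array([644.,94.5,0]); SY=0.080
RS=Ro.from_euler('z',SY).as_matrix()
def bar_R(th,yaw):   # bar frame in stand axes: th = slope up to the handle, yaw>0 turns the handle to +x
    return Ro.from_euler('z',np.pi/2+yaw).as_matrix()@Ro.from_euler('y',th).as_matrix()
def bar_tcp(th,yaw,gx,retreat=0,clear=0,x0=0,gz=6,dz=0):
    """TCP pose for gripping the bar at bar x=gx (half thickness gz), bar over the rod at bar x 90+retreat"""
    R=bar_R(th,yaw); T=np.array([x0,-70,24])+(12+clear)*R[:,2]
    P=T+R@np.array([gx-90-retreat,0,gz-bot.grip_point_offset])+[0,0,dz]
    M=RS@np.c_[R[:,0],-R[:,1],-R[:,2]]
    return SO+RS@P, rpy(M)
def lin(pose,feed=150): bot.move_linear(list(pose[0]),list(pose[1]),feed=feed)
def st(): 
    s=read_state(); print(round(s["t"],2),np.round(s["tcp_pos"],1),np.round(s["ft_force"],1),"w",round(s["width"],1),"g",round(s["grasp_force"],1)); return s
E
python3 - <<'E'
from h import *
lin(([421.8,-371.4,40],down(-.042)),200); lin(([421.8,-371.4,12],down(-.042)),80)
bot.gripper_to(15,80); st()
lin(([421.8,-371.4,140],down(-.042)),200); st()
p=bar_tcp(.30,-.04,-20,retreat=80,clear=3,dz=60); print(p,bot.ik(*p))
bot.goto(*p); st(); snap("side","side1"); snap("wrist","w1")
E
python3 -c "
import cv2,numpy as np
a=cv2.imread('pics/side1.png')[150:400,200:500];b=cv2.imread('pics/w1.png')
cv2.imwrite('pics/c2.png',np.hstack([cv2.resize(a,(480,400)),cv2.resize(b,(320,400))]))"
```

```text
6.28 [ 422.  -371.7   12.5] [-0.8  0.1  5.5] w 22.8 g 78.8
7.08 [ 421.  -370.5  138.8] [ 0.3  0.  -4.6] w 22.5 g 78.5
(array([ 656.82546929, -155.9657078 ,  142.34611319]), [np.float64(3.141592653589793), np.float64(0.30000000000000004), np.float64(1.6107963267948966)]) [-0.17580003  0.53598946  1.49619118 -0.33572726  1.06789783 -0.05894058]
8.3 [ 655.6 -156.9  141.5] [-0.2  0.  -4. ] w 22.5 g 78.5
```

View pics/c2.png

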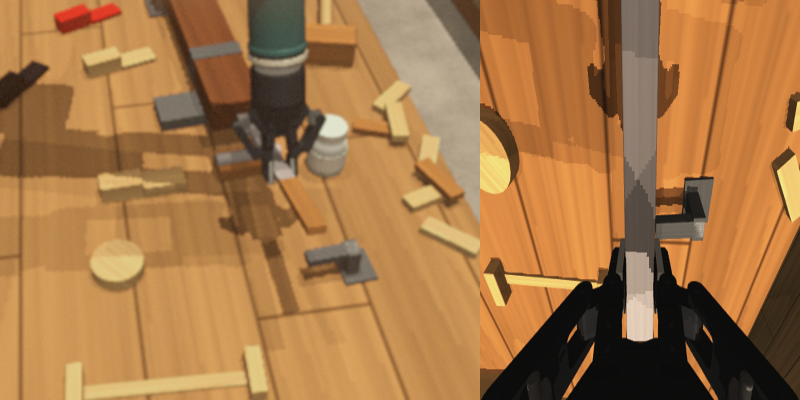

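Side view: the bar is held near its middle, with the handle running down-right to (322,228), clear of the catch at (345,262) and with the fulcrum at (235,160) ahead. The wrist view shows the bar straight in the grip. Next step is the insertion.

```bash
python3 - <<'E'
from h import *
lin(bar_tcp(.30,-.04,-20,retreat=80,clear=4),100); bot.sleep(.2); st()
for r in (40,20,0):
    lin(bar_tcp(.30,-.04,-20,retreat=r,clear=3),100); st()
snap("side","side2"); snap("scene","scene2")
E
python3 -c "
import cv2,numpy as np
a=cv2.imread('pics/side2.png')[170:330,300:460];b=cv2.imread('pics/scene2.png')[180:340,180:340]
cv2.imwrite('pics/c3.png',np.hstack([cv2.resize(a,(400,400)),cv2.resize(b,(400,400))]))"
```

```text
9.34 [ 657.5 -155.8   84.2] [-0.  -0.9 -4. ] w 22.2 g 78.5
9.89 [ 655.3 -117.4   70.4] [-0.3  0.8 -3.3] w 22.7 g 78.5
10.24 [654.3 -98.2  64.4] [-0.   0.1 -4. ] w 22.8 g 78.5
10.59 [653.6 -79.   58.4] [ 0.8 -0.5 -4.6] w 22.8 g 78.5
```

View pics/c3.png

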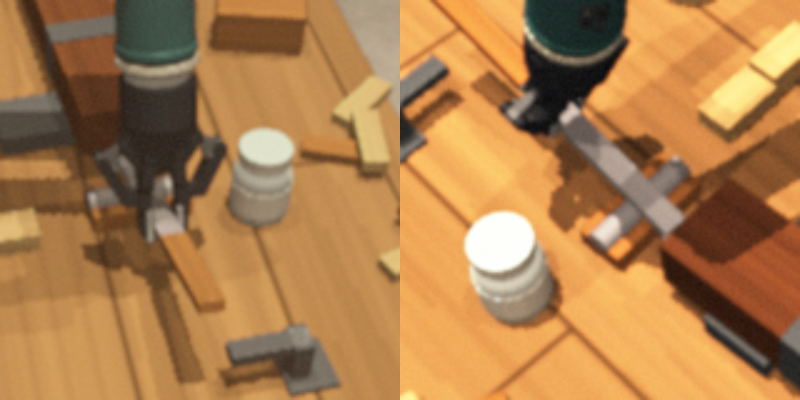

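The scene crop shows the bar crossing the rod at mid-width (640,190), with its tip under the beam end at (680,215). There was no contact force on the way in. Next I set it down, release, and regrip by the handle.

```bash
python3 - <<'E'
from h import *
lin(bar_tcp(.30,-.04,-20,clear=.5),30); st()
lin(bar_tcp(.24,-.04,-20,clear=0),40); bot.sleep(.2); st()
bot.gripper_to(60); st()
R=lambda g,th,up: bar_tcp(th,-.04,g,gz=7+up)
lin(R(-20,.24,90),200)
lin(R(-100,.23,90),200); bot.sleep(.1); snap("wrist","w4"); snap("scene","scene4"); st()
E
python3 - <<'E'
from h import *
from meas import *
a=cv2.imread('pics/w4.png');b=cv2.imread('pics/scene4.png')[120:320,120:340]
cv2.imwrite('pics/c4.png',np.hstack([cv2.resize(a,(400,300)),cv2.resize(b,(400,300))]))
p,w=cloud("w4.npz"); s=(w-SO)@RS   # stand coords
hsv=cv2.cvtColor(p,cv2.COLOR_RGB2HSV)
m=(s[...,2]>60)&(s[...,2]<125)&(abs(s[...,0]+8)<40)&(s[...,1]<-75)&(s[...,1]>-400)&(np.mgrid[:480,:640][0]<470)
P=s[m]; 
for y in range(-360,-80,20):
    q=P[abs(P[:,1]-y)<5]
    if len(q)>5: print(y,len(q),np.round(q.min(0)[0],1),np.round(q.max(0)[0],1),"z",np.round(np.median(q[:,2]),1))
E
```

```text
10.94 [653.6 -80.7  56.1] [-0.1  0.  -5.1] w 22.3 g 78.5
11.47 [653.9 -81.9  49.6] [-0.2 -0.1 -4.5] w 22.4 g 78.6
11.92 [654.1 -82.2  49.8] [0.2 0.5 0.1] w 59.7 g 0.0
13.28 [ 655.8 -138.1  154.5] [ 0.2 -0.   0.3] w 60.1 g 0.0
-340 22 -21.0 1.8 z 110.6
-320 401 -23.5 2.2 z 107.5
-300 451 -22.3 3.4 z 102.9
-280 467 -21.6 3.8 z 98.3
-260 513 -20.8 5.0 z 93.7
-240 557 -19.6 6.1 z 89.1
-220 616 -19.2 6.4 z 84.6
-200 609 -17.5 6.3 z 78.0
-180 674 -16.2 7.3 z 73.4
-160 760 -15.7 8.4 z 68.8
-140 827 -14.6 9.3 z 64.2
-120 334 -13.8 9.5 z 60.5
```

View pics/c4.png

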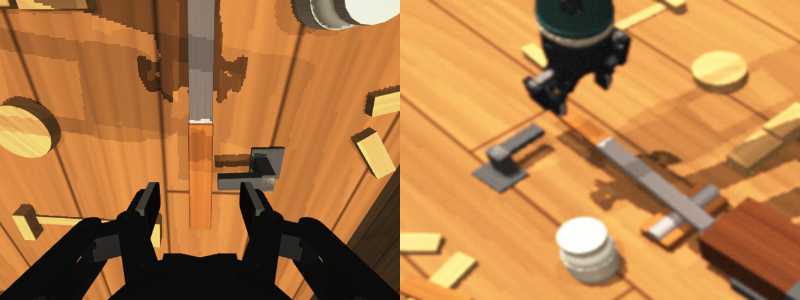

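Slope is 0.23, and the bar's centre is at stand x ≈ -10 by the catch and ≈ 0 at the rod. The wrist view shows the handle (column 200) left of the catch arm (218-280, 180), so it is clear to come down. I take the handle, lever and hook.

```bash
cat >> h.py <<'E'
G=dict(gx=-100,gz=9)
def lever(th,yaw,**k): return bar_tcp(th,yaw,retreat=-12*(.228-th),**{**G,**k})
E
python3 - <<'E'
from h import *
lin(lever(.228,-.04,gz=9+25),200); lin(lever(.228,-.04),60); bot.gripper_to(18,80); st()
for th in (.15,.07,-.02,-.10):
    lin(lever(th,-.04),35); st()
snap("side","side5")
for y in (.0,.05,.09,.13):
    lin(lever(-.10,y),60); st()
lin(lever(-.075,.13),25); st(); lin(lever(-.05,.13),15); st()
snap("side","side6");snap("scene","scene6")
E
python3 -c "
import cv2,numpy as np
a=cv2.imread('pics/side6.png')[170:350,300:480];b=cv2.imread('pics/scene6.png')[160:340,130:310]
cv2.imwrite('pics/c5.png',np.hstack([cv2.resize(a,(400,400)),cv2.resize(b,(400,400))]))"
```

```text
14.72 [ 657.3 -159.7   69.6] [0.2 0.5 1.8] w 24.5 g 80.8
15.3 [ 657.3 -161.9   54.7] [ 0.2 -0.3  3.4] w 24.7 g 81.0
15.88 [ 657.3 -162.8   39.6] [ 0.6 -1.2  3.5] w 24.3 g 81.0
16.52 [ 657.4 -162.3   22.9] [ 0.2 -0.9  5.2] w 24.4 g 81.4
17.09 [ 657.2 -160.7    8. ] [ 0.8 -1.2  6.1] w 24.1 g 81.5
17.42 [ 664.9 -160.2    8.1] [ 0.7 -2.2  4.5] w 24.4 g 81.4
17.73 [ 674.6 -159.2    8.2] [ 0.7 -0.9  4.7] w 24.2 g 81.4
18.0 [ 682.1 -158.1    8.2] [ 1.5 -2.1  5.7] w 25.0 g 81.4
18.27 [ 689.6 -156.8    8.3] [ 2.1 -1.   5.1] w 24.5 g 81.4
18.61 [ 689.5 -157.5   13.4] [ 3.3 -3.1  4.5] w 24.8 g 81.4
19.07 [ 689.3 -158.    16.9] [ 4.7 -3.6  1.1] w 24.6 g 82.0
```

View pics/c5.png

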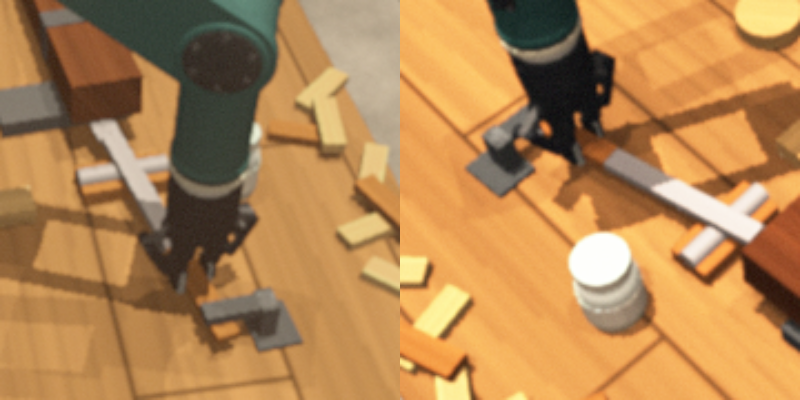

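The side crop shows the handle under the catch arm at (230,315) and the beam end raised. Force on the tool has dropped to about 1 N, so the catch carries the load. I release, retreat, then check the beam and look at the shim.

```bash
python3 - <<'E'
from h import *
bot.gripper_to(60); st()
lin(lever(-.05,.13,gz=9+150),250); bot.sleep(.1); snap("wrist","w7"); st()
bot.goto([420,310,200],down(.285+np.pi if 0 else .285)) if 0 else None
j=[bot.ik([405,325,180],down(f)) for f in (.29,.29-np.pi,.29+np.pi)]
print([None if q is None else np.round(q,2) for q in j])
from meas import *
p,w=cloud("w7.npz"); s=(w-SO)@RS
m=(abs(s[...,0]-15)<60)&(s[...,1]<-75)&(s[...,1]>-335)&(s[...,2]>18)&(np.mgrid[:480,:640][0]<470)
P=s[m]
for y in range(-330,-80,20):
    q=P[(abs(P[:,1]-y)<5)]
    if len(q)>5: print(y,len(q),np.round(q.min(0)[0],1),np.round(q.max(0)[0],1),"z",np.round(np.median(q[:,2]),1))
m=(abs(s[...,0])<35)&(s[...,1]>5)&(s[...,1]<60)&(s[...,2]>70); print("beam top",m.sum(),np.median(s[m],axis=0) if m.any() else None)
E
```

```text
19.6 [ 687.7 -157.3   16.5] [-1.1 -0.4  0. ] w 59.8 g 0.0
20.5 [ 688.4 -164.4  164.1] [-0.6 -0.7  0.4] w 60.2 g 0.0
[array([ 0.54,  0.3 ,  1.75, -0.  ,  1.1 ,  1.82]), array([ 0.54,  0.3 ,  1.75,  0.  ,  1.1 , -1.32]), array([ 0.54,  0.3 ,  1.75,  0.  ,  1.1 , -1.32])]
-330 420 15.2 74.9 z 49.6
-310 1018 15.0 75.0 z 47.2
-290 309 16.0 42.1 z 36.8
-270 3585 -33.8 75.0 z 223.7
-250 19630 -16.3 75.0 z 244.9
-230 374 8.8 35.0 z 40.3
-210 375 7.3 32.4 z 39.5
-190 394 4.9 29.1 z 40.7
-170 429 2.5 27.1 z 41.9
-150 456 0.1 24.1 z 43.0
-130 499 -3.1 21.8 z 44.1
-110 554 -5.4 19.6 z 45.3
-90 1686 -45.0 55.1 z 23.9
beam top 0 None
```

The bar stays hooked: slope 0.055, with the handle at stand x 20-46 under the arm. Next, the shim.

```bash
python3 - <<'E'
from h import *
bot.goto([395,325,190],down(.285-np.pi)); bot.sleep(.1); snap("wrist","w8"); st()
from meas import *
p,w=cloud("w8.npz")
m=(w[...,0]>370)&(w[...,0]<540)&(w[...,1]>280)&(w[...,1]<400)
for zr in ((4,16),(27,42),(4,42)): print(zr,rect(w,(0,0,640,400),zr,m))
v=w[m&(w[...,2]>4)&(w[...,2]<42)];
E
cp pics/w8.png pics/c6.png
```

```text
22.71 [395.8 324.6 189.9] [ 1.1 -0.  -0.4] w 60.1 g 0.0
(4, 16) (array([494.1, 354.9]), array([39.5, 64.9]), 0.274, 1696, np.float64(9.7), np.float64(0.7))
(27, 42) (array([424.4, 335.2]), array([35.7, 69.6]), 0.2678, 2567, np.float64(33.6), np.float64(0.9))
(4, 42) (array([458.1, 344.8]), array([ 39.5, 139.7]), 0.274, 4468, np.float64(32.8), np.float64(11.7))
```

View pics/c6.png

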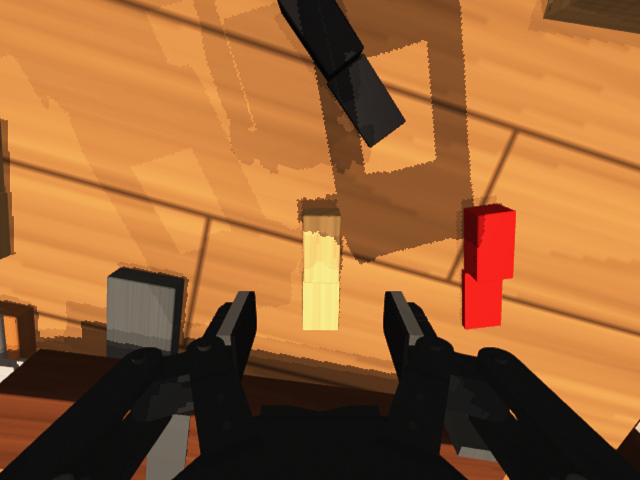

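The wrist view shows the pale thin shim at (321,270), its tongue (rows 205-280) 9.7 mm thick, so this is the thin one. I pick it up and slide it in.

```bash
python3 - <<'E'
from h import *
o=down(.272-np.pi)
lin(([409.9,331.4,60],o),250); lin(([409.9,331.4,5.5],o),100); bot.gripper_to(25,60); st()
lin(([409.9,331.4,110],o),250)
def S(x,z,y=85): return SO+RS@np.array([x-50,y,z+5.5]), down(SY-np.pi)
bot.goto(*S(-150,80)); st(); lin(S(-150,29),150); bot.sleep(.1); st()
snap("wrist","w9")
lin(S(-50,29),100); bot.sleep(.15); s=st(); snap("wrist","w10"); snap("scene","scene10"); print((RS.T@(s["tcp_pos"]-SO)).round(1))
E
python3 -c "
import cv2,numpy as np
a=cv2.imread('pics/w10.png');b=cv2.imread('pics/scene10.png')[200:400,260:460]
cv2.imwrite('pics/c7.png',np.hstack([cv2.resize(a,(440,330)),cv2.resize(b,(330,330))]))"
```

```text
24.42 [410.6 331.8   6.5] [-0.2 -0.3  5.5] w 35.2 g 60.8
25.71 [437.2 163.3  84.5] [ 0.4  0.1 -0.1] w 35.2 g 59.9
26.3 [438.2 164.   35.1] [-0.9  0.3 -0.2] w 35.2 g 60.0
27.65 [536.7 171.2  34.5] [-0.   0.6 -0.6] w 35.2 g 60.0
[-100.8   85.    34.5]
```

View pics/c7.png

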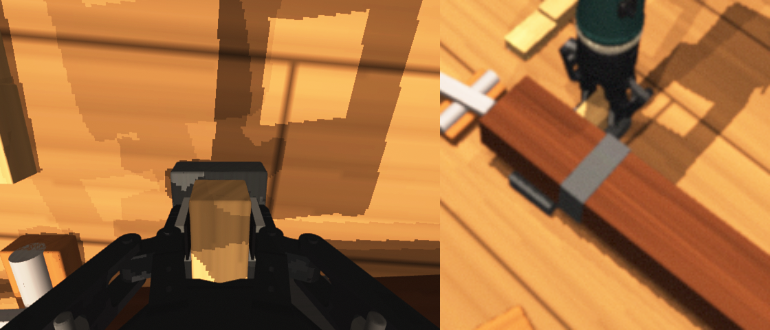

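The wrist crop shows the shim centred on the apron and square to it, with the block at columns 190-250 and the apron at 172-268. I lower it to contact, then push until the step meets the beam.

```bash
python3 - <<'E'
from h import *
def S(x,z,y=85): return SO+RS@np.array([x-50,y,z+5.5]), down(SY-np.pi)
z=29
while z>24.5:
    z-=.7; lin(S(-50,z),20); f=read_state()["ft_force"]
    if f[2]>2.5: break
z+=.4; s=st(); print("z",z)
x=-50
while x<-38:
    x+=1; lin(S(x,z),25); f=RS.T@read_state()["ft_force"]
    if f[0]<-5: break
s=st(); print("x",x,f.round(1),(RS.T@(s["tcp_pos"]-SO)).round(1))
bot.sleep(.1); bot.gripper_to(60); s=st()
print((RS.T@(s["tcp_pos"]-SO)).round(1))
lin(S(x,z+70),200); 
p=S(-110,130); lin(p,200); bot.sleep(.1); snap("wrist","w11"); st()
from meas import *
p,w=cloud("w11.npz"); q=(w-SO)@RS
m=(q[...,0]>-130)&(q[...,0]<-40)&(abs(q[...,1]-85)<50)
print("block",rect(q,(0,0,640,480),(52,66),m)); print("tongueish",rect(q,(0,0,640,480),(31,42),m)); print("apron",rect(q,(0,0,640,480),(20,30),m))
E
```

```text
28.75 [537.7 171.3  32.5] [-1.7 -1.2  7.7] w 35.5 g 61.4
z 26.6
29.5 [538.1 171.3  32.5] [-6.8 -0.5 12.2] w 35.0 g 61.8
x -47 [-6.8  0.1 12.2] [-99.4  85.   32.5]
29.97 [540.8 171.5  31.9] [-0.8  0.   0.2] w 60.1 g 0.0
[-96.7  85.   31.9]
31.12 [478.9 166.5 134.9] [ 0.4  0.2 -0.7] w 59.9 g 0.0
block (array([-81.8,  85.3]), array([76.5, 99.9]), 1.5625, 5231, np.float64(59.6), np.float64(2.3))
tongueish (array([-118.4,   85.3]), array([ 2.6, 35.9]), 1.5638, 276, np.float64(36.8), np.float64(3.2))
apron (array([-82.9,  84.4]), array([70.3, 85.9]), 0.0001, 3507, np.float64(25.6), np.float64(1.1))
```

```bash
python3 - <<'E'
from h import *
from meas import *
p,w=cloud("w11.npz"); q=(w-SO)@RS
m=(abs(q[...,1]-85)<12)&(q[...,2]>56)&(q[...,2]<64)&(q[...,0]>-130)&(q[...,0]<-30)
P=q[m]; print("block top x",np.percentile(P[:,0],[0,1,50,99,100]).round(1),np.median(P[:,2]))
m2=(q[...,0]>-112)&(q[...,0]<-60)&(q[...,2]>56)&(q[...,2]<64)&(abs(q[...,1]-85)<30); P=q[m2]
for x in (-105,-85,-65):
    r=P[abs(P[:,0]-x)<5]; print(x,r[:,1].min().round(1),r[:,1].max().round(1))
for z in range(50,110,8):
    m3=(abs(q[...,1]-85)<25)&(abs(q[...,2]-z)<3)&(q[...,0]>-55)&(q[...,0]<-20); 
    if m3.sum()>5: print("beam face z",z,m3.sum(),np.percentile(q[m3][:,0],[5,50]).round(1))
E
```

```text
block top x [-119.8 -118.9  -84.9  -44.6  -43.9] 59.667642168699565
-105 67.3 103.0
-85 67.8 102.7
-65 67.3 103.0
beam face z 50 75 [-45.8 -45.2]
beam face z 58 540 [-54.3 -45.5]
beam face z 66 354 [-45.9 -45.1]
beam face z 74 384 [-46.  -45.1]
beam face z 82 401 [-46.  -45.1]
beam face z 90 25 [-46.1 -45.4]
```

View pics/w11.png

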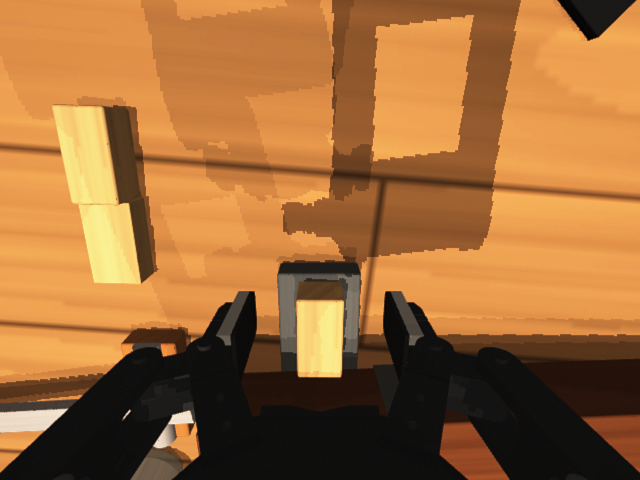

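The block is square, with y 67.4 to 103, but its rear edge is at x ≈ -119. That puts the step at about -49, some 4 mm short of the beam face (-45.3), so friction stopped the push. I regrip and push home.

```bash
python3 - <<'E'
from h import *
def S(x,z,y=85): return SO+RS@np.array([x-50,y,z+5.5]), down(SY-np.pi)
lin(S(-48.5,75),250); lin(S(-48.5,27.3),100); bot.gripper_to(25,60); st()
x=-48.5
while x<-36:
    x+=1; lin(S(x,27.3),30); s=read_state(); f=RS.T@s["ft_force"]; tx=(RS.T@(s["tcp_pos"]-SO))[0]
    print(x,tx.round(1),f.round(1))
    if f[0]<-12 : break
bot.gripper_to(60); st()
lin(S(x-1,75),200); lin(S(-110,130),250); bot.sleep(.1); snap("wrist","w12"); st()
from meas import *
p,w=cloud("w12.npz"); q=(w-SO)@RS
m=(abs(q[...,1]-85)<12)&(q[...,2]>56)&(q[...,2]<64)&(q[...,0]>-130)&(q[...,0]<-30)
print(np.percentile(q[m][:,0],[0,1,99]).round(1))
P=q[(q[...,0]>-112)&(q[...,0]<-50)&(q[...,2]>56)&(q[...,2]<64)&(abs(q[...,1]-85)<30)]
for x in (-105,-85,-65):
    r=P[abs(P[:,0]-x)<5]; print(x,r[:,1].min().round(1),r[:,1].max().round(1))
E
```

```text
32.58 [539.9 171.5  33.9] [-1.  -0.   5.4] w 35.1 g 61.1
-47.5 -97.7 [-2.8  0.3  9. ]
-46.5 -97.7 [-6.4 -0.1 12. ]
-45.5 -97.7 [-9.2 -0.7 13.5]
-44.5 -97.7 [-11.    0.5  16.4]
-43.5 -97.7 [-12.8   0.1  19.6]
34.19 [544.4 171.8  32.8] [ 0.1 -0.5 -0.2] w 59.9 g 0.0
35.23 [478.3 166.4 134.5] [-0.5  0.  -0.2] w 59.9 g 0.0
[-119.2 -118.5  -44.6]
-105 67.3 102.9
-85 67.7 103.2
-65 67.2 103.1
```

```bash
python3 - <<'E'
from h import *
from meas import *
z=np.load("w12.npz"); p=z['p']; K,E=z['K'],z['E']
pw,w=cloud("w12.npz"); q=(w-SO)@RS
col=np.where((abs(q[330,:,1]-85)<1))[0]; print(col[:3])
c=int(np.median(np.where((abs(q[330,:,1]-85)<3)&(q[330,:,2]>56))[0]))
for r in range(270,395,3): print(r,p[r,c],q[r,c].round(1))
E
python3 -c "
import cv2
cv2.imwrite('pics/c8.png',cv2.resize(cv2.imread('pics/w12.png')[255:415,240:440],(750,600),interpolation=cv2.INTER_NEAREST))"
```

```text
[318 319 320]
270 [30 28 25] [-125.    84.8   17.1]
273 [30 30 27] [-125.3   84.8   23.9]
276 [93 87 78] [-123.3   84.8   25.4]
279 [95 90 79] [-121.3   84.8   27. ]
282 [45 39 33] [-117.9   84.8   25.6]
285 [82 55 31] [-118.5   84.8   32.5]
288 [87 59 32] [-118.1   84.8   37. ]
291 [91 62 35] [-118.3   84.8   42.7]
294 [85 57 31] [-118.7   84.8   48.3]
297 [82 56 30] [-118.2   84.8   52.2]
300 [85 59 32] [-118.3   84.8   57. ]
303 [245 192 105] [-116.9   84.8   59. ]
306 [250 222 125] [-114.2   84.8   58.8]
309 [250 221 124] [-112.1   84.8   59.5]
312 [250 221 124] [-110.1   84.8   60.4]
315 [250 220 125] [-107.    84.8   59.5]
318 [250 220 124] [-103.9   84.8   58.7]
321 [250 232 137] [-102.    84.8   59.7]
324 [250 224 126] [-99.4  84.8  59.7]
327 [250 220 123] [-97.   84.8  60. ]
330 [250 222 127] [-94.1  84.8  59.6]
333 [250 222 127] [-91.9  84.8  60.2]
336 [250 221 126] [-88.4  84.8  59.1]
339 [250 219 126] [-85.9  84.8  59.3]
342 [250 219 124] [-83.6  84.8  59.9]
345 [250 218 124] [-80.5  84.7  59.3]
348 [250 219 125] [-78.   84.7  59.7]
351 [250 218 124] [-75.4  84.7  59.9]
354 [250 219 126] [-72.9  84.7  60.3]
357 [250 219 126] [-69.9  84.7  59.9]
360 [250 220 126] [-66.2  84.7  58.9]
363 [250 219 126] [-64.3  84.7  60. ]
366 [250 218 124] [-61.7  84.7  60.3]
369 [250 219 125] [-57.8  84.7  59.1]
372 [249 206 116] [-54.6  84.7  58.8]
375 [249 204 115] [-52.9  84.7  60.2]
378 [205 141  75] [-49.   84.7  59. ]
381 [35 17  8] [-45.7  84.7  58.6]
384 [35 19 10] [-45.3  84.7  61.5]
387 [35 17 10] [-45.   84.7  64.4]
390 [35 18  9] [-44.8  84.7  67.4]
393 [35 17 10] [-46.   84.7  71.7]
```

View pics/c8.png

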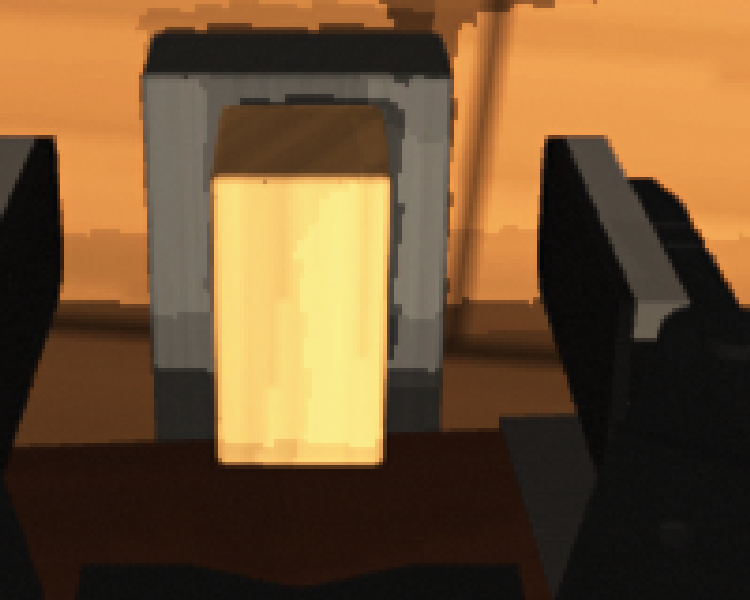

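The step is at x = -48.6, a 3.3 mm gap, and friction from the pressing load holds the shim there. I'll lift it 2 mm off the bedplate, advance to the beam, and lower.

```bash
python3 - <<'E'
from h import *
def S(x,z,y=85): return SO+RS@np.array([x-50,y,z+5.5]), down(SY-np.pi)
def fx():
    s=read_state(); return (RS.T@(s["tcp_pos"]-SO)).round(1),(RS.T@s["ft_force"]).round(1)
lin(S(-48,75),250); lin(S(-48,28),120); bot.gripper_to(25,60); print(fx())
lin(S(-48,31.5),40); bot.sleep(.1); print(fx())
x=-48; 
while x<-40:
    x+=1; lin(S(x,31.5),30); t,f=fx(); print(x,t,f)
    if f[0]<-4 : break
lin(S(x,29),40); print(fx()); lin(S(x,27.8),30); bot.sleep(.1); print(fx())
bot.gripper_to(60); st()
lin(S(x-1,75),200); lin(S(-110,130),250); bot.sleep(.1); snap("wrist","w13"); st()
from meas import *
p,w=cloud("w13.npz"); q=(w-SO)@RS
m=(abs(q[...,1]-85)<12)&(q[...,2]>56)&(q[...,2]<64)&(q[...,0]>-130)&(q[...,0]<-30)
print(np.percentile(q[m][:,0],[0,1,99]).round(1), "z",np.median(q[m][:,2]))
m=(abs(q[...,1]-85)<12)&(q[...,2]>32)&(q[...,2]<54)&(q[...,0]>-130)&(q[...,0]<-100); print("rear",np.median(q[m][:,0]))
P=q[(q[...,0]>-112)&(q[...,0]<-50)&(q[...,2]>56)&(q[...,2]<64)&(abs(q[...,1]-85)<30)]
for x in (-105,-85,-65):
    r=P[abs(P[:,0]-x)<5]; print(x,r[:,1].min().round(1),r[:,1].max().round(1))
E
```

```text
(array([-97. ,  85.1,  34.8]), array([-0.9,  0.3,  6.7]))
(array([-98.1,  85. ,  37. ]), array([ 0.2,  0. , -1.2]))
-47 [-97.   85.   36.8] [-0.6  0.4 -0.6]
-46 [-95.9  85.   37. ] [-0.2 -0.6 -1.3]
-45 [-94.8  85.   37. ] [ 0.4 -0.3 -1.2]
-44 [-94.1  85.   36.9] [-0.5 -0.5 -1.5]
-43 [-94.1  85.   36.8] [-3.5 -0.1  0.7]
-42 [-94.1  84.9  36.7] [-6.4 -0.6  1.8]
(array([-94.1,  85. ,  34.8]), array([-8.8,  0.2,  8.3]))
(array([-94.1,  85. ,  34.7]), array([-12. ,   0.6,  20.3]))
39.41 [546.3 172.   33.3] [-1.1 -1.4 -0.8] w 60.1 g 0.0
40.44 [478.5 166.4 134.5] [ 1.   0.  -0.4] w 60.2 g 0.0
[-116.  -115.3  -44.6] z 59.66507557622483
rear -115.22254851615031
-105 67.3 103.0
-85 67.7 102.6
-65 67.2 103.0
```

The rear face is now at -115.2, so the step is at -45.2, against the beam and still square. Next I unhook and lower gently.

```bash
python3 - <<'E'
from h import *
bot.goto(*lever(-.05,.13,gz=9+140)); lin(lever(-.05,.13,gz=9+25),250); lin(lever(-.05,.13),80)
bot.gripper_to(18,80); st()
lin(lever(-.075,.13),40); lin(lever(-.105,.13),40); st()
for y in (.09,.05,0,-.08): lin(lever(-.105,y),80)
st()
for th in (-.06,-.03,0,.02): lin(lever(th,-.08),25); st()
for th in (.03,.04,.05,.06,.07):
    lin(lever(th,-.08),20); s=st()
    if s["ft_force"][2]<-2: break
print(th); snap("scene","scene14"); snap("side","side14")
E
```

```text
43.38 [ 688.8 -157.9   17.7] [-0.6  0.   4.5] w 24.5 g 79.9
43.94 [ 689.  -156.6    7.3] [0.4 1.1 5.9] w 24.2 g 80.1
45.04 [ 648.4 -161.4    7.2] [-3.6 -3.4  5.5] w 24.4 g 80.2
45.52 [ 649.2 -162.5   15.8] [-4.4 -6.   4.5] w 24.6 g 80.2
45.9 [ 649.4 -163.    21.6] [-3.4 -6.   4.8] w 24.6 g 80.2
46.27 [ 649.5 -163.4   27.3] [-4.1 -6.4  5.4] w 24.3 g 80.1
46.58 [ 649.5 -163.5   31.1] [-5.2 -6.2  5.8] w 24.3 g 80.2
46.83 [ 649.5 -163.5   33. ] [-3.5 -5.6  5.1] w 24.3 g 80.1
47.08 [ 649.5 -163.5   34.6] [-3.6 -6.5  3. ] w 24.7 g 79.9
47.33 [ 649.7 -162.9   36. ] [-2.5 -4.6  1.5] w 24.5 g 79.4
47.58 [ 649.7 -161.7   37.4] [-0.3 -0.2 -2.1] w 24.2 g 79.2
0.06
```

```bash
python3 - <<'E'
from h import *
lin(lever(.055,-.08),15); bot.gripper_to(60); st()
lin(lever(.055,-.08,gz=9+150),200); bot.sleep(.3); snap("wrist","w15"); snap("scene","scene15"); st()
from meas import *
p,w=cloud("w15.npz"); s=(w-SO)@RS
P=s[(abs(s[...,0]+15)<50)&(s[...,1]<-75)&(s[...,2]>25)&(s[...,2]<75)&(s[...,0]<14)]
for y in range(-330,-80,40):
    q=P[(abs(P[:,1]-y)<5)]
    if len(q)>5: print(y,len(q),np.round(q.min(0)[0],1),np.round(q.max(0)[0],1),"z",np.round(np.median(q[:,2]),1))
for f in ("scene.npz","scene15.npz"):
    p,w=cloud(f); s=(w-SO)@RS
    m=(abs(s[...,0])<30)&(abs(s[...,1]-25)<20)&(s[...,2]>70)&(s[...,2]<125); print("beam top at y 25",m.sum(),np.median(s[m][:,2]))
a=cv2.imread('pics/scene15.png')[160:340,150:460]
cv2.imwrite('pics/c9.png',cv2.resize(a,(775,450)))
E
```

```text
48.36 [ 649.8 -163.2   36.9] [ 0.2  0.3 -0.1] w 59.9 g 0.0
49.66 [ 649.4 -154.5  185.8] [-0.5 -0.3 -0.6] w 60.1 g 0.0
-330 260 -34.8 -8.8 z 60.1
-290 294 -30.8 -5.2 z 58.6
-250 352 -28.1 -1.7 z 56.8
-210 379 -24.3 0.9 z 53.2
-170 425 -19.7 4.3 z 51.8
-130 499 -16.7 7.7 z 50.2
-90 327 -52.9 13.1 z 48.4
beam top at y 25 459 86.09983536623272
beam top at y 25 479 98.29899571533736
```

View pics/c9.png

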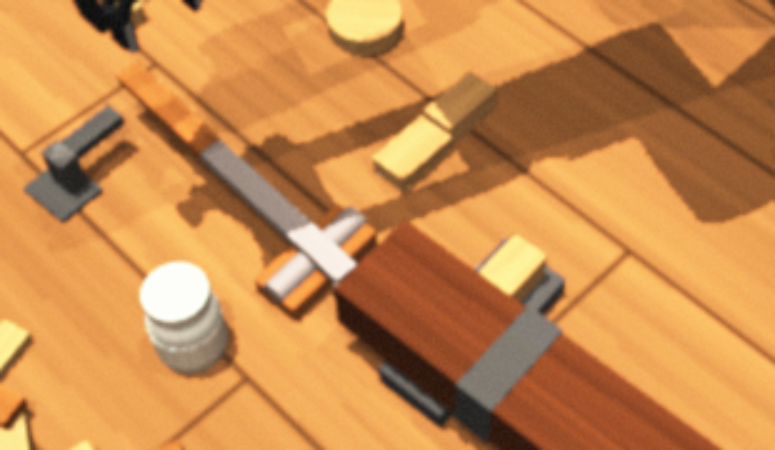

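The beam end has risen 12.2 mm, to about 38.3 mm, and lies on the thin shim, whose block (515,265) is against the beam. The bar lies free across the rod, with its handle clear of the catch arm (x at most -5), and the jar, offcut and thick shim are untouched. Handing in.

```bash
python3 -c "
from bench import ticket
print(ticket.hand_in())"
```

```text
the job is handed in; nothing more can be done
None
```

The job is handed in: the beam rests on the thin shim with its free end about 38 mm above the bench, the shim's step against the beam, and the bar released and clear of the catch, at about 50 s of the 67 s allowed; the verdict wasn't shown.

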